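Feed one pulley wheel and slide it into the gauging nest

TASK

Draw one sample wheel for gauging: press the red plunger of the feeder all the way down once and let it come back up by itself, so that a single pulley wheel is pushed out on the bench. Then slide that wheel aside along the bench with the fingertips, flat and without pinching or lifting it, until it rests against both faces of the steel V nest, and leave it there. Leave the other wheels in the magazine and do not disturb the plug gauge, the bracket and the sprue runner.

Things in the scene. Friction and masses are not known exactly. Their poses are not given: they have to be found in the camera images.
- feeder: aluminium feeder fixed to the bench, 146 mm long, 55 mm wide (87 over its feet). Origin: on the bench under the middle of the magazine; x points along the bench the way wheels come out, z up. Open below: wheels stand on the bench. Magazine: open square shaft, 43 mm inside, outer faces at x = +-26.5, y = +-27.5 mm, 40 mm high; behind it, x = -62 to -109 mm, uprights and plunger gantry, 102 mm high
- wheel_exit (a point): on the bench, 66 mm ahead of the feeder's origin along its x: about where the centre of the fed wheel lies after a full stroke (a little farther if pressed fast). The wheel comes out under the clear front gate (lower edge 12 mm above the bench). Around here the bench is free; the nest stands on the feeder's +y side
- plunger (a joint): travel of the plunger in m: 0 = up (spring-returned), 0.025 = fully down; about 5 N to start, 9 N at the bottom. Through a bell crank it drives a flat slide 2.72 times as far (68 mm), which pushes the lowest wheel out; when it rises, the slide goes back and the next wheel drops on the bench inside the magazine. A second stroke feeds a second wheel
- nest_seat (a point): on the bench: place of the wheel's centre when it touches both faces of the V nest, a fixed steel V stop 9 mm high with a 90 degree V (faces 48 mm long, mouth about 70 mm wide). x points into the V, from open mouth to apex; the faces touch the wheel 20 mm from this point at +-45 degrees from x. It lies 125 to 160 mm to the feeder's +y side and 55 to 90 mm along its x from its origin
- plunger_top (a point): middle of the flat top of the red mushroom plunger cap (38 mm across, its top 150 mm above the bench when up, at x = -95 mm, y = 0 of the feeder); moves down with the plunger
- wheel_1: lowest of four equal wheels in the magazine, the one that comes out: black acetal pulley wheel with grooved rim and brass bush, 40 mm diameter, 10 mm thick, about 18 g, lying flat. Origin: centre of its underside, at bench height; z along its axis, up
- wheel_2: second wheel from below, as wheel_1; it drops down on the bench inside the magazine after the stroke
- wheel_3: third wheel, as wheel_1
- wheel_4: uppermost wheel, as wheel_1
- plug_gauge: bystander: stainless go/no-go plug gauge, 94 mm long, hexagonal handle 14 mm across flats, lying along its x axis on the bench; origin in the middle of its underside
- bracket: bystander: orange nylon L bracket, 60 x 36 mm foot, 40 mm high; origin in the middle of its underside
- sprue_runner: bystander: translucent green moulding runner, about 97 x 51 mm, lying flat with its 45 mm sprue upright; origin in the middle of its underside
Mind the look-alikes: they are no part of the job. Leave any brown or purple look-alike of the part that bears nest_seat alone.

How it is judged:
On the way, in this order (a step that is already met when the one before it is completed fails the run):
1. the plunger is pressed fully down and one wheel stands clear in front of the magazine (value of joint plunger above 0.0225 m and x of wheel_1 in the frame of feeder above 0.055 m), for 0.05 s.
2. the plunger is let go and is back up (value of joint plunger below 0.003 m), for 0.1 s.
3. the wheel rests in the V nest (horizontal distance between wheel_1 and nest_seat below 0.004 m), for 0.2 s.
At the end, for the whole second after the job is handed in: wheel_1 lies flat and at rest on the bench, against both faces of the V nest (centre within 4 mm of the seat point); the plunger is up (within 3 mm); the three other wheels are still in the magazine (centres within 12 mm of its middle) (horizontal distance between wheel_1 and nest_seat below 0.004 m and height (world z) of wheel_1 below 0.003 m and angle between wheel_1's own z axis and vertical below 0.1 rad and linear speed of wheel_1 below 0.01 m/s and value of joint plunger below 0.003 m and horizontal distance between each of wheel_2, wheel_3, wheel_4 and feeder below 0.012 m); the robot touches nothing.
It fails at once if the sample wheel is lifted or tipped over (underside centre more than 6 mm above the bench) (height (world z) of wheel_1 above 0.006 m).
It fails at once if a second wheel is fed out or taken from the magazine (horizontal distance between any of wheel_2, wheel_3, wheel_4 and feeder above 0.02 m or height (world z) of wheel_2 above 0.016 m or height (world z) of wheel_3 above 0.026 m or height (world z) of wheel_4 above 0.036 m).
It fails at once if the plug gauge, the bracket or the sprue runner is moved by more than 10 mm (distance of any of plug_gauge, bracket, sprue_runner from where it was at the start of the episode above 0.01 m).
It also fails if it takes over 48 s, if anything falls off the work surface, if the arm or the gripper's body presses on something with over 40 N, if the wrist force passes 120 N, or if a joint passes its speed limit or range.

ROBOT

A 6-joint arm with a two-finger parallel gripper is mounted at the origin on the work surface. World frame = base frame: x ahead of the robot, y to its left, z up, the work surface at z = 0. Lengths are in m, angles in rad, forces in N, time in s.
With the tool pointing down it reaches from about 0.25 to 0.775 m from the base axis. Payload 4 kg.
Tool frame: the origin (TCP) lies midway between the tips of the shut fingers; the grasp point (between the pads) lies 19 mm behind it; y points along the fingers, x is the direction in which the jaws open and shut, and the axes are right-handed (so a half turn about y gives the same grasp; the last joint's range is limited). The gripper opens to 94 mm and grips with 3 to 60 N. Pads are 16 mm wide; open, the fingers measure 119 mm over their backs; the gripper's body (75 mm by 177 mm) begins 78 mm behind the grasp point.
Start: joints at [1.059, 0.087, 1.371, -0, 1.684, -0.103], TCP at [0.219, 0.505, 0.172] pointing down, gripper open.
Joint ranges: [-3.1, 3.1], [-0.76, 2.03], [0.27, 2.55], [-1.08, 4.22], [0.17, 2.65], [-2.57, 2.57]. Speed limits (rad/s): [2.79, 2.79, 3.14, 3.14, 3.14, 3.14].

INTERFACE

Orientations are given as [roll, pitch, yaw] about the fixed x, y, z axes, in that order (R = Rz(yaw) Ry(pitch) Rx(roll)).
In Python, from bench import robot gives the robot as it stands.
- The arm moves only by the shell command python3 -m creep 'ROWS'. ROWS is JSON, a list of rows, each a list of 7 numbers: the shift along the tool's x, y, z in mm, then the turn, a rotation vector about the tool's x, y, z in degrees, then the closure in counts, from 0 (fully open) to 255 (shut). A call has 1 to 5 rows; each row is the pose to reach, as a shift and turn from the pose commanded when the call began, along the tool's axes at that moment; what a row does not reach only later rows make up. A row lasts 1/8 s, in which the tool goes at most 62.5 mm and 10.7 degrees, less where a joint would pass 70% of its speed; a pose out of reach is approached as far as the arm can. A call with a gripper value outside its range is refused whole. The fingers move at their own pace and stop on an object; the grip force is fixed at half the most. Time passes only in rows, so rows that repeat a pose let the fingers close. It gives the time, the measured TCP pose, the force and the opening at its end, in the units of the state.
- robot.get_obs(): the state, without advancing time (a new reading comes with each control period).
- robot.snapshot(name): name is "scene" or "top" or "wrist"; returns a dict with "color" (384x512x3 uint8, blue, green, red), "fx", "fy", "cx", "cy" (pixels), "world_from_camera" (4x4, takes a point from camera to world coordinates); the wrist camera has in their place "mount" (4x4, takes a point from camera to tool coordinates, whose origin is the TCP and whose axes are the tool frame's). Camera axes: x right, y down, z forward; pixel columns grow to the right and rows downward; lengths in m; the calibration is good to about 2 mm. The wrist camera is an equidistant fisheye: a pixel r from the principal point sees the ray r / f radians off the axis. A picture is of the moment at which its call begins: read the wrist's pose just before it. There is no depth.
- robot.close_job(): hands the job in, once; it reports no verdict.
Trained networks look in the newest picture that a camera, given by its name, has taken for a name from the list of things; names that differ only in an ending like _2 or _b are one class to them, and where a whole thing is asked for, a point or a joint stands for the part that bears it (a point fixed in the world has none). Each returns a list of dicts, best first, with "p" (0 to 1); they miss things now and then, are a little off and sometimes report something else, mostly with a low value. They report only what shows in the picture. A call takes as long as a camera call. They do not tell look-alikes from the thing itself.
- robot.spot_in(name, camera): "point" ([x, y, z] in m, in world coordinates, good to about 4 mm: the middle of the surface that is visible of it).
- robot.landmark_of(name, camera): "point" ([x, y, z] in m, in world coordinates, good to about 4 mm: a listed point, or the origin of a listed thing).
The state is a dict: "time": time; "joint_positions": joint angles; "qvel": joint speeds; "joint_torque": joint torques, N m; "tool_pos": TCP position; "ee_rot": TCP orientation; "wrist_force": force on the tool from outside, world axes, zero at the start; "wrist_torque": the same for the moment, N m; "width": finger opening in m.
Only numpy, scipy, OpenCV 4.12 (cv2) and the standard library are available. Lean on these libraries where they do the work, as an engineer would, in place of code of your own. Each camera call takes 0.05 s, during which the arm holds its last target.

## Working session

There is one attempt and no reset: what is moved stays moved. The work goes in short steps, Python scripts to look and compute and a shell command to move; the robot and the scene stay as the last step left them, time stands still between calls to the robot, and variables do not carry over. Pictures are saved under pics/ and viewed, and the job is handed in when it is done.

```bash
ls; mkdir -p pics
cat > h.py <<'E'
import numpy as np,cv2
from bench import robot
from scipy.spatial.transform import Rotation as R
def snap(n,f):
    s=robot.snapshot(n); cv2.imwrite('pics/'+f,s['color']); return s
def pix2w(s,u,v,z):
    M=np.array(s['world_from_camera']); d=M[:3,:3]@np.array([(u-s['cx'])/s['fx'],(v-s['cy'])/s['fy'],1]); o=M[:3,3]
    return o+d*(z-o[2])/d[2]
def w2pix(s,p):
    M=np.linalg.inv(np.array(s['world_from_camera'])); q=M[:3,:3]@np.array(p)+M[:3,3]
    return s['fx']*q[0]/q[2]+s['cx'], s['fy']*q[1]/q[2]+s['cy']
E
python3 - <<'E'
from h import *
np.set_printoptions(precision=4,suppress=True)
for c in ['top','scene']:
    s=snap(c,c+'0.png'); print(c,np.array(s['world_from_camera']),s['fx'])
    for n in ['feeder','wheel_exit','nest_seat','plunger_top','wheel_1','plug_gauge','bracket','sprue_runner']:
        print(n,[(np.round(d['point'],4),round(d['p'],2)) for d in robot.landmark_of(n,c)][:4])
o=robot.get_obs();print(o['time'],o['tool_pos'],o['ee_rot'],o['width'],o['wrist_force'])
E
```

```text
pics
top [[-0.1189 -0.9718  0.2035  0.4533]
 [-0.9929  0.116  -0.0261  0.0363]
 [ 0.0018 -0.2052 -0.9787  0.9185]
 [ 0.      0.      0.      1.    ]] 382.88763055201906
feeder [(array([0.5097, 0.077 , 0.0014]), 0.69)]
wheel_exit []
nest_seat [(array([ 0.6282, -0.0303,  0.0007]), 0.92), (array([0.6631, 0.111 , 0.0011]), 0.86), (array([ 0.75  , -0.0472,  0.0004]), 0.72), (array([0.5135, 0.073 , 0.0283]), 0.28)]
plunger_top [(array([0.5313, 0.1661, 0.1501]), 0.74)]
wheel_1 [(array([0.5144, 0.0736, 0.031 ]), 0.76)]
plug_gauge [(array([ 0.6741, -0.2134, -0.004 ]), 0.64)]
bracket [(array([ 0.5786, -0.221 ,  0.0013]), 0.62)]
sprue_runner [(array([ 0.4813, -0.2105,  0.0028]), 0.75)]
scene [[-0.6716  0.6376 -0.3775  0.8599]
 [ 0.7408  0.5867 -0.3271  0.2708]
 [ 0.0129 -0.4993 -0.8663  0.7182]
 [ 0.      0.      0.      1.    ]] 354.01114799072036
feeder [(array([0.5128, 0.0773, 0.0035]), 0.74)]
wheel_exit []
nest_seat [(array([ 0.751 , -0.0427,  0.0005]), 0.77), (array([ 0.6251, -0.0263,  0.0032]), 0.72), (array([0.6634, 0.109 , 0.0006]), 0.67)]
plunger_top [(array([0.5336, 0.1703, 0.1462]), 0.58)]
wheel_1 [(array([0.513 , 0.0745, 0.0321]), 0.63)]
plug_gauge [(array([ 0.6729, -0.2127, -0.0013]), 0.68)]
bracket []
sprue_runner [(array([ 0.478 , -0.2081, -0.0033]), 0.76), (array([ 0.5789, -0.2189, -0.0002]), 0.19)]
0.9 [0.2187 0.5047 0.1716] [-1.5708 -0.0001  1.162 ] 0.09378393001413447 [0.024  0.6877 0.5518]
```

Run:
```python
import cv2
for n in ['top0','scene0']:
    a=cv2.imread(f'pics/{n}.png'); cv2.imwrite(f'pics/{n}b.png',cv2.resize(a,(800,600),interpolation=cv2.INTER_CUBIC))
```

```text
(no output)
```

View pics/top0b.png

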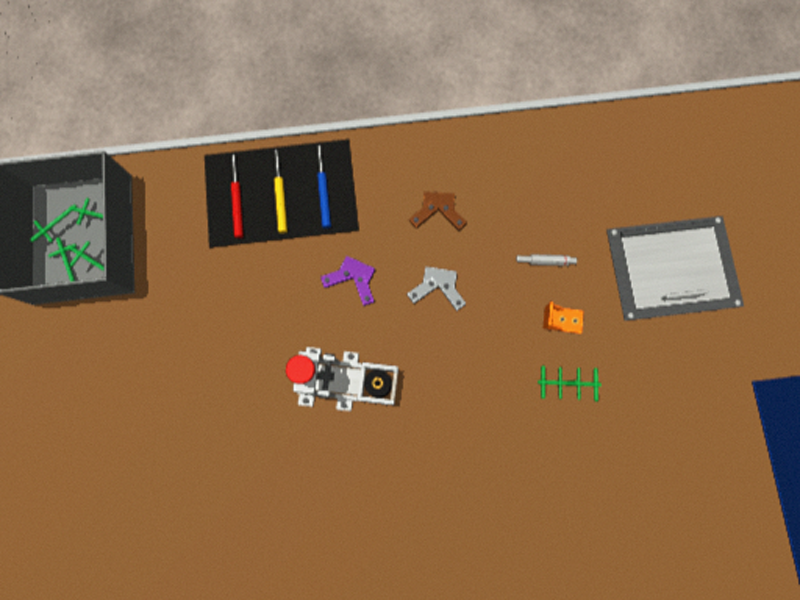

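View pics/scene0b.png

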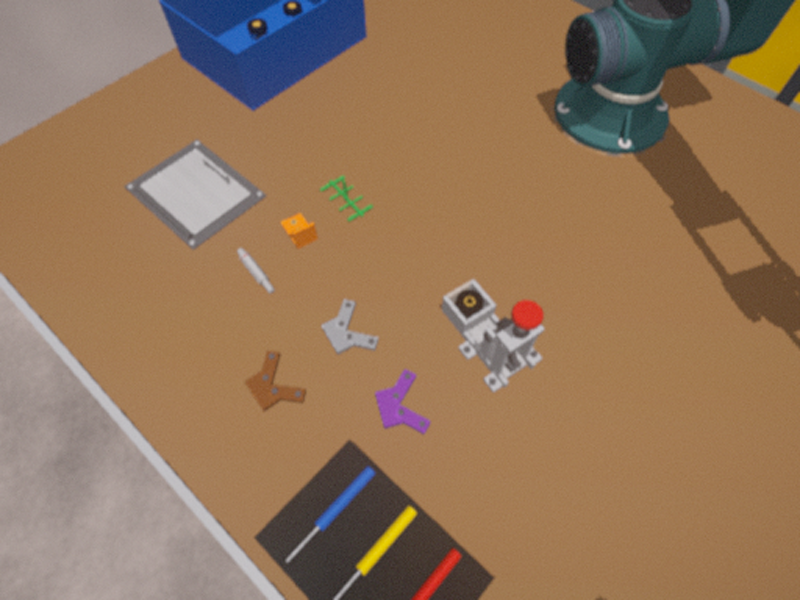

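The V nest candidates in the top view are brown (437,210), purple (350,280) and grey (437,285). The task says steel and to avoid brown and purple, so grey fits. I'll confirm it and measure it in a crop.

Run:
```python
import cv2
a=cv2.imread('pics/top0.png')
c=a[160:205,250:310]; cv2.imwrite('pics/nestc.png',cv2.resize(c,(780,585),interpolation=cv2.INTER_CUBIC))
c=a[215:266,178:262]; cv2.imwrite('pics/feedc.png',cv2.resize(c,None,fx=9,fy=9,interpolation=cv2.INTER_CUBIC))
```

```text
(no output)
```

View pics/nestc.png

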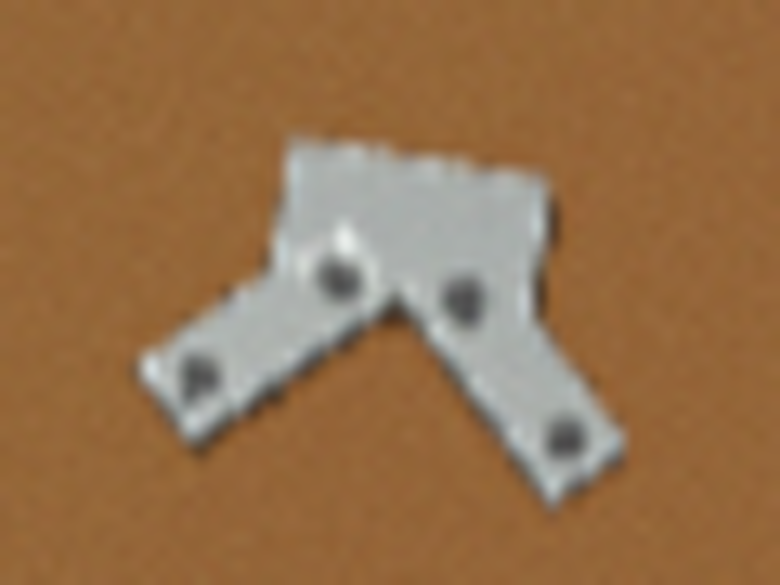

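View pics/feedc.png

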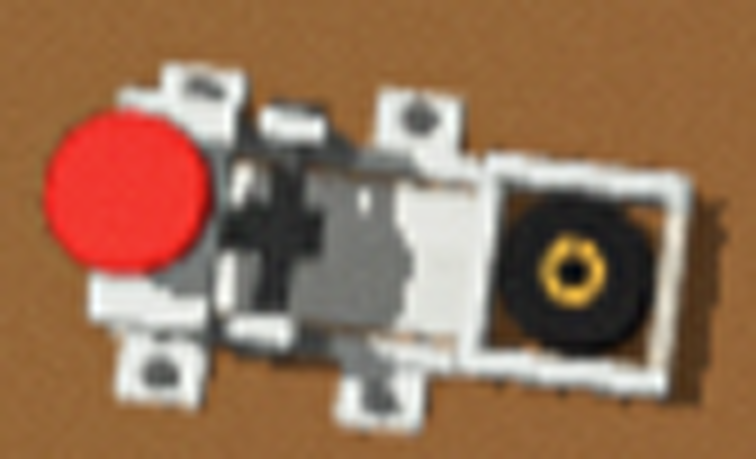

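The crop shows the grey steel nest: apex at (397,297), inner arm ends at (195,445) and (552,505). The red cap centre is at (127,190) and the top wheel at (572,270) in the feeder crop.

Run:
```python
from h import *
np.set_printoptions(precision=4,suppress=True)
s=robot.snapshot('top')
off=lambda x,k,o:((x[0]+.5)/k-.5+o[0],(x[1]+.5)/k-.5+o[1])
P=[pix2w(s,*off(x,13,(250,160)),.009) for x in [(397,297),(195,445),(552,505)]]
print(P,[np.linalg.norm(P[i]-P[0]) for i in(1,2)])
a=[(P[i]-P[0])[:2]/np.linalg.norm(P[i]-P[0]) for i in (1,2)]
print('V angle',np.degrees(np.arccos(a[0]@a[1])))
d=-(a[0]+a[1]);d/=np.linalg.norm(d);print('nest x',d,np.degrees(np.arctan2(d[1],d[0])))
seat=P[0][:2]-d*.0283;print('seat',seat)
cap=pix2w(s,*off((127,190),9,(178,215)),.150);w=pix2w(s,*off((572,270),9,(178,215)),.040)
print('cap',cap,'wheel',w)
cor=[pix2w(s,*off(x,9,(178,215)),.040) for x in [(487,155),(690,178),(665,393),(465,370)]]
print('mag',np.mean(cor,0),[np.linalg.norm(cor[i]-cor[i-1]) for i in range(4)])
# feeder yaw from edges
for i,j in((0,1),(3,2)):
    e=cor[j]-cor[i];print(np.degrees(np.arctan2(e[1],e[0])))
m=w
x=(w-cap)[:2];print('len',np.linalg.norm(x),np.degrees(np.arctan2(x[1],x[0])))
```

```text
[array([ 0.6531, -0.0349,  0.009 ]), array([0.6295, 0.0061, 0.009 ]), array([ 0.6104, -0.0584,  0.009 ])] [np.float64(0.047282749095442), np.float64(0.048737277961876636)]
V angle 88.91871915415274
nest x [ 0.963  -0.2696] -15.642953244505113
seat [ 0.6258 -0.0273]
cap [0.5347 0.1657 0.15  ] wheel [0.513  0.0742 0.04  ]
mag [0.512  0.0731 0.04  ] [np.float64(0.05413022678004343), np.float64(0.0520064333098033), np.float64(0.05412900676158675), np.float64(0.05060065957945921)]
-103.25885169040606
-103.27814554926485
len 0.09403426151516012 -103.39259099354149
```

```bash
cat >> h.py <<'E'
def rel(p,yaw):
    o=robot.get_obs(); r=R.from_euler('xyz',o['ee_rot']); t=R.from_euler('xyz',[-np.pi/2,0,np.radians(yaw)])
    print('t',o['time'],'pos',np.round(o['tool_pos'],4),'shift mm',np.round(r.inv().apply(np.array(p)-o['tool_pos'])*1000,1),'turn deg',np.round(np.degrees((r.inv()*t).as_rotvec()),2))
E
python3 -c "
from h import *
rel([.5345,.166,.172],74)"
```

```text
t 0.95 pos [0.2186 0.5047 0.1716] shift mm [-1.852e+02 -4.000e-01 -4.245e+02] turn deg [-0.   -7.42  0.01]
```

```bash
python3 -m creep '[[-23,-2,-53,0,-2,0,255],[-46,-4,-106,0,-4,0,255],[-69,-4,-159,0,-7.4,0,255],[-92,-4,-212,0,-7.4,0,255],[-115,-4,-265,0,-7.4,0,255]]' && python3 -c "
from h import *
rel([.5345,.166,.172],74)"
```

```text
time: 1.58
tool_pos: [0.4172, 0.2924, 0.1758]
ee_rot: [-1.571, -0.001, 1.291]
wrist_force: [0.9, 0.9, -0.1]
width: 0.0471
t 1.575 pos [0.4172 0.2924 0.1758] shift mm [ -89.2    3.9 -147.6] turn deg [ 0.03 -0.01  0.04]
```

```bash
python3 -m creep '[[-22,0,-37,0,0,0,255],[-45,0,-74,0,0,0,255],[-67,0,-111,0,0,0,255],[-89,0,-147,0,0,0,255],[-89,0,-147,0,0,0,255]]'
python3 - <<'E'
from h import *
rel([.5345,.166,.155],74)
o=robot.get_obs();print(o['wrist_force'])
s=snap('top','top1.png');a=s['color'][205:270,165:265];cv2.imwrite('pics/t1.png',cv2.resize(a,None,fx=7,fy=7,interpolation=cv2.INTER_CUBIC))
s=snap('scene','scene1.png');a=s['color'][150:270,250:390];cv2.imwrite('pics/s1.png',cv2.resize(a,None,fx=5,fy=5,interpolation=cv2.INTER_CUBIC))
E
```

```text
time: 2.2
tool_pos: [0.5341, 0.1655, 0.175]
ee_rot: [-1.57, 0.001, 1.287]
wrist_force: [0.3, 0.5, 0.2]
width: 0.0006
t 2.2 pos [0.5341 0.1655 0.175 ] shift mm [ 0.6 20.  -0.2] turn deg [-0.03 -0.26 -0.04]
[0.2556204  0.45761485 0.17229036]
```

View pics/s1.png

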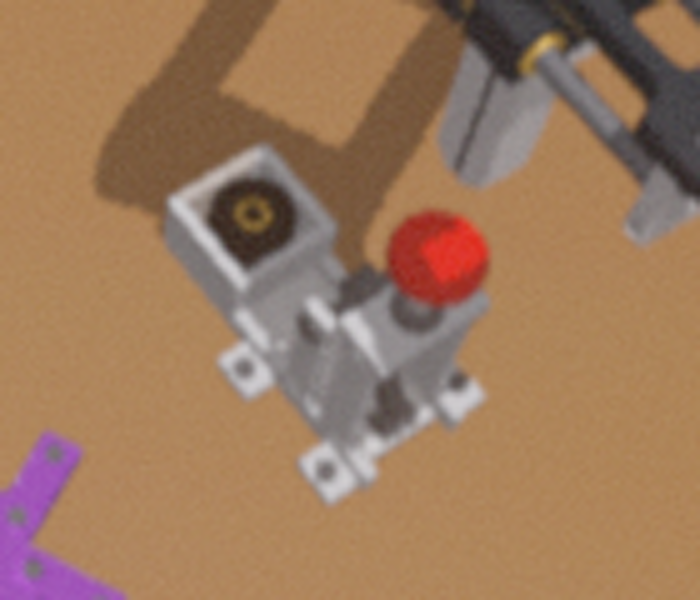

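Run:
```python
from h import *
s=robot.snapshot('scene')
f=lambda p:(5*(np.array(w2pix(s,p))-[250,150])+2).round()
print(f(robot.get_obs()['tool_pos']),f([.5345,.166,.15]))
```

```text
[462. 213.] [439. 248.]
```

View pics/t1.png

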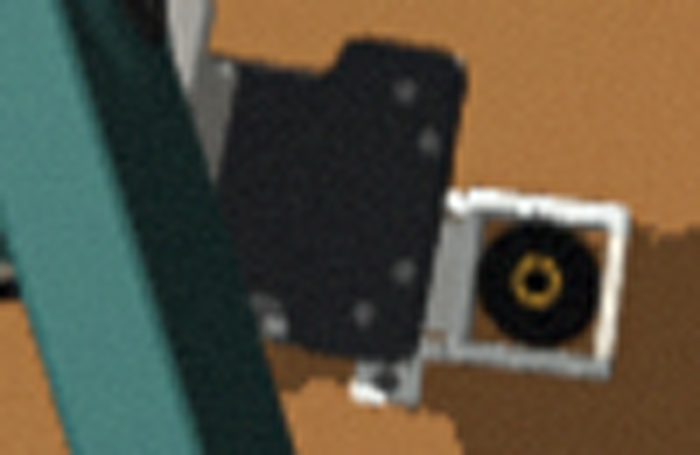

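Run:
```python
from h import *
a=cv2.imread('pics/scene1.png');cv2.imwrite('pics/s1f.png',cv2.resize(a,(800,600)))
o=robot.get_obs();s=snap('wrist','w1.png');print(o['tool_pos'],o['joint_positions'],o['qvel'])
a=s['color'];cv2.imwrite('pics/w1f.png',cv2.resize(a,(800,600)))
print(np.array(s['mount']).round(4),s['fx'],s['cx'],s['cy'])
```

```text
[0.53234286 0.168279   0.17558252] [ 2.04164085e-01  1.05254317e-01  1.34328764e+00  6.60735322e-04
  1.69335517e+00 -1.08731294e+00] [ 0.01652123 -0.0088904   0.00295002 -0.00112677 -0.00304949 -0.00268975]
[[ 1.000e+00 -1.200e-03 -4.000e-04  1.200e-03]
 [ 0.000e+00 -2.885e-01  9.575e-01 -2.132e-01]
 [-1.200e-03 -9.575e-01 -2.885e-01  8.420e-02]
 [ 0.000e+00  0.000e+00  0.000e+00  1.000e+00]] 297.3186396354542 253.79605491051456 198.49470020647084
```

View pics/s1f.png

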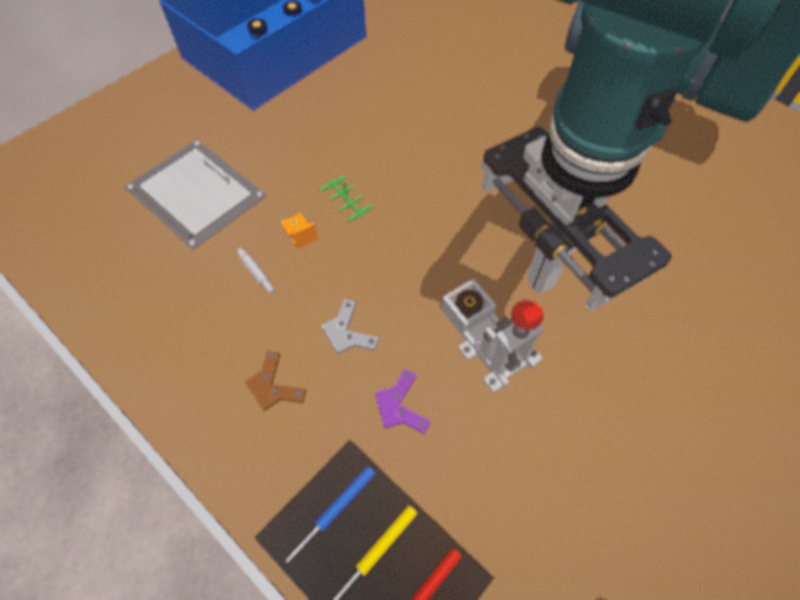

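View pics/w1f.png

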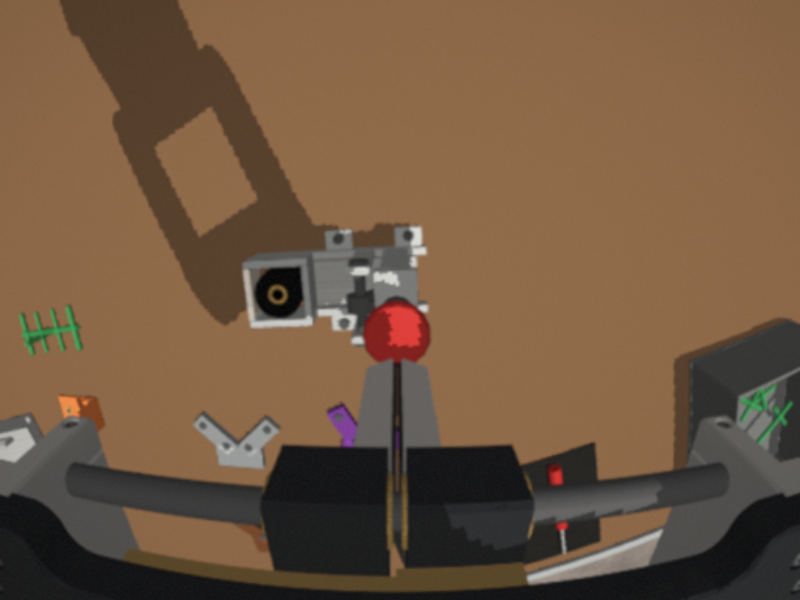

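Run:
```python
from h import *
o=robot.get_obs();s=robot.snapshot('wrist');o2=robot.get_obs();print(o['tool_pos'],o2['tool_pos'],o2['qvel'],o['ee_rot'])
M=np.linalg.inv(np.array(s['mount']))
def pr(pt):
    q=M[:3,:3]@pt+M[:3,3];th=np.arctan2(np.hypot(q[0],q[1]),q[2]);k=th/np.hypot(q[0],q[1])
    return (np.array([s['fx']*k*q[0]+s['cx'],s['fy']*k*q[1]+s['cy']])*800/512).round()
r=R.from_euler('xyz',o['ee_rot'])
print('tcp',pr(np.zeros(3)),'grasp',pr(np.array([0,-.019,0])))
for p in [[.5345,.166,.15],[.513,.074,.04],[.6531,-.0349,.009]]: print(pr(r.inv().apply(np.array(p)-o['tool_pos'])))
print([d for d in robot.landmark_of('plunger_top','wrist')][:2])
```

```text
[0.53219507 0.16857797 0.17569536] [0.53213981 0.16870672 0.17580332] [ 0.00513824 -0.00257589  0.00060158  0.00047318 -0.00034213 -0.00235672] [-1.57051209e+00 -4.30649959e-04  1.29234695e+00]
tcp [394. 349.] grasp [394. 364.]
[391. 337.]
[274. 294.]
[235. 445.]
[{'point': [0.5389, 0.1706, 0.1525], 'p': 0.87}, {'point': [0.513, 0.0788, 0.0211], 'p': 0.41}]
```

Run:
```python
from h import *
o=robot.get_obs();s=robot.snapshot('wrist');sc=robot.snapshot('scene')
M=np.linalg.inv(np.array(s['mount']))
def pr(pt):
    q=M[:3,:3]@pt+M[:3,3];th=np.arctan2(np.hypot(q[0],q[1]),q[2]);k=th/np.hypot(q[0],q[1])
    return np.array([s['fx']*k*q[0]+s['cx'],s['fy']*k*q[1]+s['cy']])
r=R.from_euler('xyz',o['ee_rot'])
a=s['color'].copy();b=sc['color'].copy()
a=cv2.resize(a[170:320,180:330],None,fx=4,fy=4,interpolation=cv2.INTER_CUBIC);b=cv2.resize(b[140:240,290:390],None,fx=6,fy=6,interpolation=cv2.INTER_CUBIC)
for y,c in((0,(0,255,0)),(-.02,(255,255,0))):
    P=[np.array([x,y,z]) for x,z in((-.0125,-.008),(.0125,-.008),(.0125,.008),(-.0125,.008))]
    cv2.polylines(a,[np.int32([4*(pr(p)-[180,170])+1.5 for p in P])],True,c)
    cv2.polylines(b,[np.int32([6*(np.array(w2pix(sc,r.apply(p)+o['tool_pos']))-[290,140])+2.5 for p in P])],True,c)
cv2.imwrite('pics/ov.png',np.hstack([a,b])[:, :1200]); c=cv2.imread('pics/ov.png'); cv2.imwrite('pics/ov2.png',cv2.resize(c,(800,400)))
```

```text
(no output)
```

View pics/ov2.png

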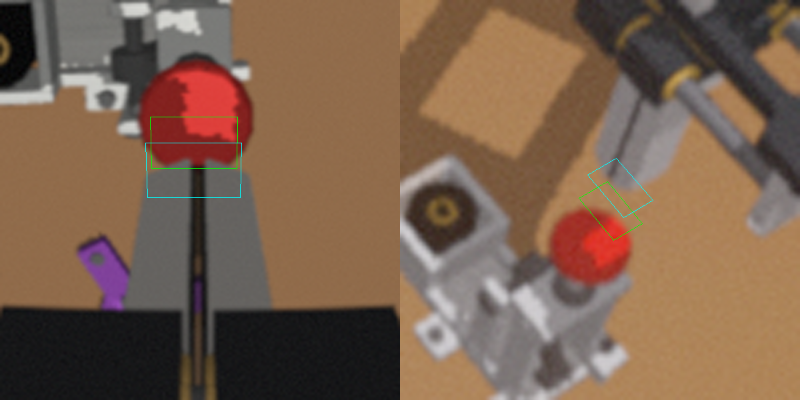

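Both views put the visible fingertips well short of the stated TCP, so I'll find the contact height by force instead of trusting the frame.

```bash
python3 -c "
from h import *
rel([.534,.1665,.155],74)" ; python3 -m creep '[[-3,6,-1,0,0,0,255],[-3,12,-1,0,0,0,255],[-3,17,-1,0,0,0,255],[-3,20,-1,0,0,0,255],[-3,20,-1,0,0,0,255]]'
python3 - <<'E'
from h import *
rel([.534,.1665,.125],74);print(robot.get_obs()['wrist_force'])
s=snap('scene','sc2.png');b=cv2.resize(s['color'][140:240,290:390],None,fx=6,fy=6,interpolation=cv2.INTER_CUBIC);cv2.imwrite('pics/s2.png',b)
E
```

```text
t 2.6 pos [0.5323 0.1686 0.1759] shift mm [-1.5 20.9 -2.2] turn deg [0.02 0.07 0.02]
time: 3.22
tool_pos: [0.5328, 0.1645, 0.1552]
ee_rot: [-1.57, 0.0, 1.291]
wrist_force: [-0.5, 0.4, 0.7]
width: 0.0005
t 3.225 pos [0.5328 0.1645 0.1552] shift mm [ 2.3 30.2 -0.7] turn deg [-0.04 -0.02 -0.01]
[-0.52154298  0.41292206  0.71594233]
```

View pics/s2.png

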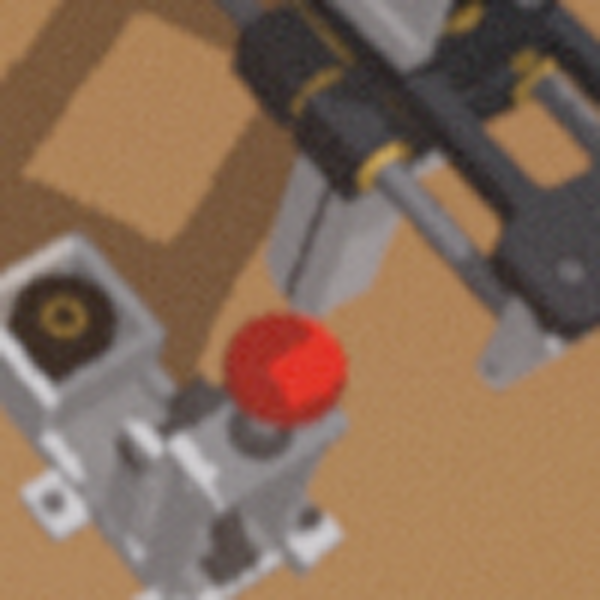

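```bash
python3 -m creep '[[1,4,-1,0,0,0,255],[1,8,-1,0,0,0,255],[1,10,-1,0,0,0,255],[1,10,-1,0,0,0,255]]'
python3 - <<'E'
from h import *
rel([.534,.1665,.125],74);o=robot.get_obs();print(o['wrist_force'],o['joint_torque'])
s=snap('scene','sc3.png');b=cv2.resize(s['color'][140:240,290:390],None,fx=6,fy=6,interpolation=cv2.INTER_CUBIC);cv2.imwrite('pics/s3.png',b)
E
```

```text
time: 3.78
tool_pos: [0.534, 0.1652, 0.1452]
ee_rot: [-1.57, 0.0, 1.291]
wrist_force: [0.4, -0.4, 0.6]
width: 0.0003
t 3.775 pos [0.534  0.1652 0.1452] shift mm [ 1.3 20.2  0.3] turn deg [-0.03 -0.02 -0.01]
[ 0.39991121 -0.3895919   0.5638503 ] [-5.25966661e-04 -3.48516440e+01 -2.99593198e+01  2.01214117e-02
  6.71060267e-02  7.26924952e-06]
```

View pics/s3.png

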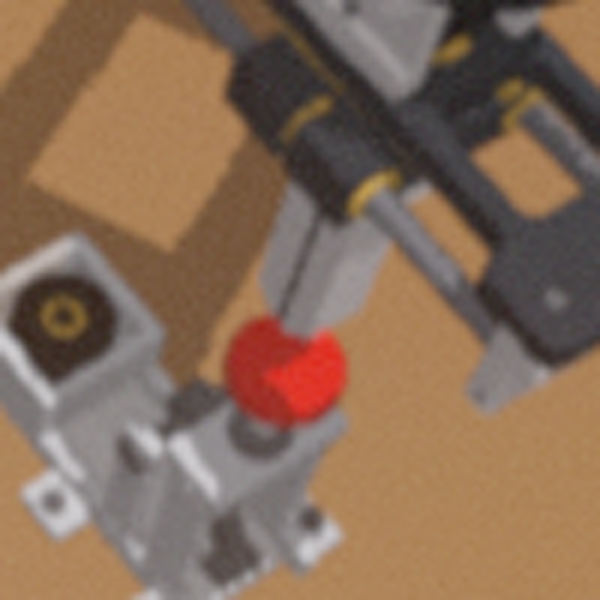

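```bash
python3 -m creep '[[1,4,0,0,0,0,255],[1,8,0,0,0,0,255],[1,12,0,0,0,0,255],[1,12,0,0,0,0,255]]'
python3 - <<'E'
from h import *
rel([.534,.1665,.125],74);o=robot.get_obs();print(o['wrist_force'])
s=snap('scene','sc4.png');b=cv2.resize(s['color'][140:240,290:390],None,fx=6,fy=6,interpolation=cv2.INTER_CUBIC);cv2.imwrite('pics/s4.png',b)
E
```

```text
time: 4.32
tool_pos: [0.5341, 0.1661, 0.1329]
ee_rot: [-1.57, 0.0, 1.291]
wrist_force: [-0.4, 0.0, -0.4]
width: 0.0003
t 4.325 pos [0.5341 0.1661 0.1329] shift mm [0.4 7.9 0.2] turn deg [-0.06 -0.02 -0.03]
[-0.42405558  0.01511295 -0.39340554]
```

View pics/s4.png

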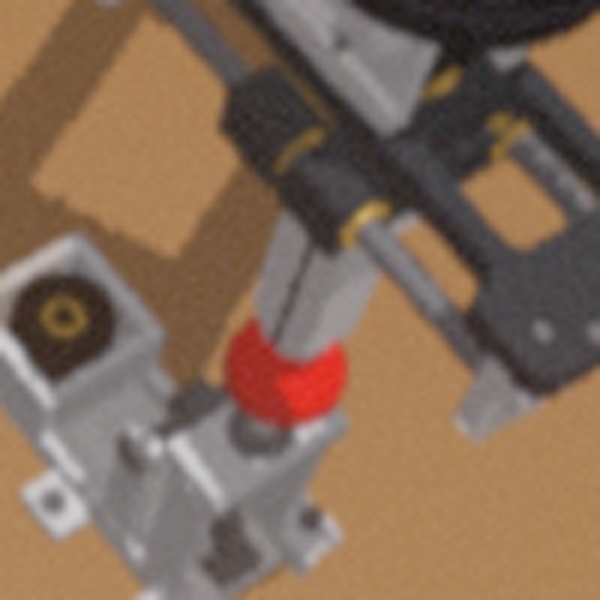

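```bash
python3 -m creep '[[0,4,0,0,0,0,255],[0,8,0,0,0,0,255],[0,12,0,0,0,0,255],[0,12,0,0,0,0,255]]'
python3 - <<'E'
from h import *
rel([.534,.1665,.125],74);o=robot.get_obs();print(o['wrist_force'])
s=snap('scene','sc5.png');b=cv2.resize(s['color'][140:240,290:390],None,fx=6,fy=6,interpolation=cv2.INTER_CUBIC);cv2.imwrite('pics/s5.png',b)
E
```

```text
time: 4.88
tool_pos: [0.5341, 0.1661, 0.1209]
ee_rot: [-1.57, 0.0, 1.291]
wrist_force: [0.1, 0.6, -1.0]
width: 0.0003
t 4.875 pos [0.5341 0.1661 0.1209] shift mm [ 0.3 -4.1  0.2] turn deg [-0.06 -0.02 -0.03]
[ 0.11272679  0.58297405 -0.9793839 ]
```

View pics/s5.png

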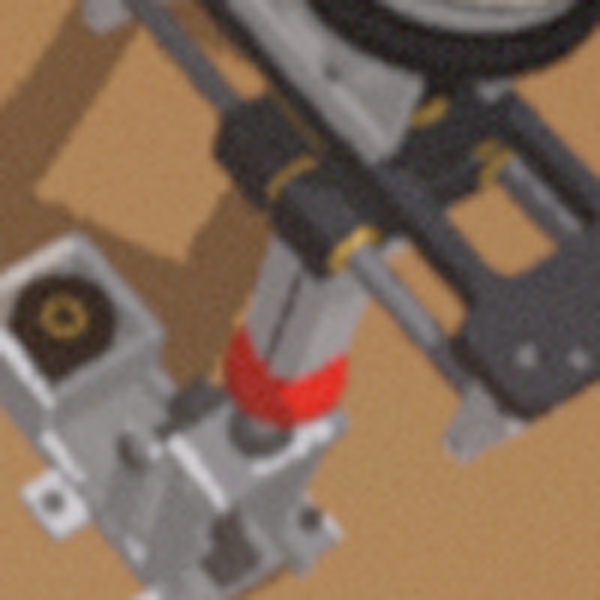

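```bash
python3 -m creep '[[0,2,0,0,0,0,255],[0,4,0,0,0,0,255],[0,6,0,0,0,0,255],[0,6,0,0,0,0,255]]'
python3 - <<'E'
from h import *
s=snap('scene','sc6.png');b=cv2.resize(s['color'][140:240,290:390],None,fx=6,fy=6,interpolation=cv2.INTER_CUBIC);cv2.imwrite('pics/s6.png',b)
E
```

```text
time: 5.42
tool_pos: [0.5346, 0.1663, 0.1163]
ee_rot: [-1.571, -0.0, 1.291]
wrist_force: [-1.7, -0.6, 3.1]
width: 0.0006
```

View pics/s6.png

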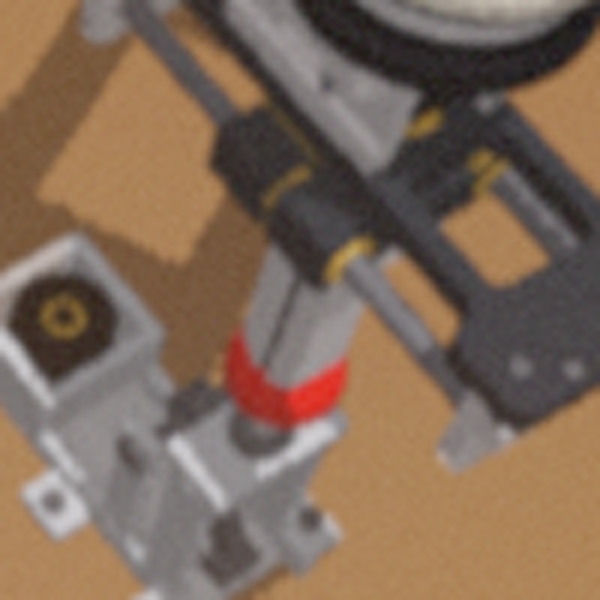

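Contact at TCP z≈0.116 means the real tips sit about 34 mm above the reported TCP. Now I'll press the full stroke slowly.

```bash
python3 -m creep '[[0,3,0,0,0,0,255],[0,6,0,0,0,0,255],[0,9,0,0,0,0,255],[0,12,0,0,0,0,255],[0,15,0,0,0,0,255]]';python3 -m creep '[[0,3,0,0,0,0,255],[0,6,0,0,0,0,255],[0,9,0,0,0,0,255],[0,12,0,0,0,0,255],[0,15,0,0,0,0,255]]'
python3 - <<'E'
from h import *
s=snap('scene','sc7.png');b=cv2.resize(s['color'][140:260,250:390],None,fx=5,fy=5,interpolation=cv2.INTER_CUBIC);cv2.imwrite('pics/s7.png',b)
E
```

```text
time: 6.1
tool_pos: [0.5346, 0.1663, 0.1022]
ee_rot: [-1.572, -0.001, 1.291]
wrist_force: [-2.6, -0.3, 7.3]
width: 0.0007
time: 6.72
tool_pos: [0.5349, 0.1663, 0.0911]
ee_rot: [-1.574, -0.001, 1.291]
wrist_force: [-10.1, -2.4, 28.9]
width: 0.0002
```

View pics/s7.png

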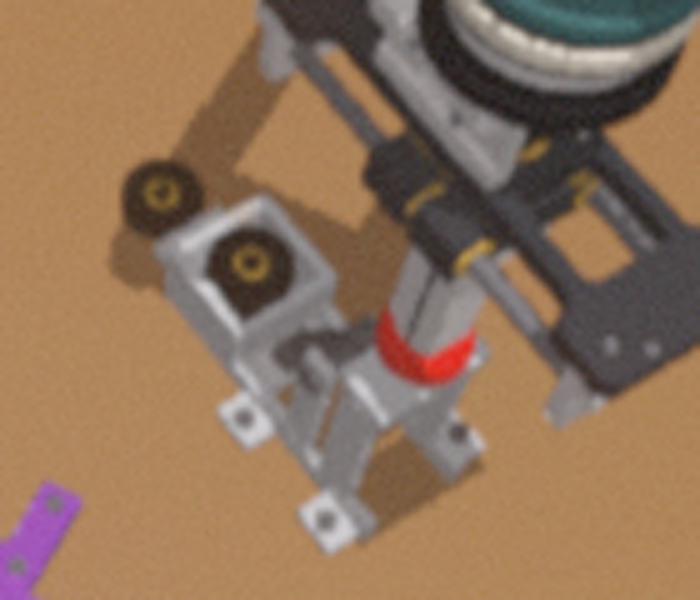

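The end stop is reached (29 N, travel about 25 mm) and one wheel is out at crop (162,193). I'll release the plunger.

```bash
python3 -m creep '[[0,-8,0,0,0,0,255],[0,-20,0,0,0,0,255],[0,-35,0,0,0,0,255],[0,-60,0,0,0,0,255],[0,-90,0,0,0,0,255]]'; python3 -m creep '[[0,0,20,0,0,0,255],[0,0,60,0,0,0,190],[0,0,110,0,0,0,190],[0,0,130,0,0,0,190],[0,0,130,0,0,0,190]]'
python3 - <<'E'
from h import *
for n in ['top','scene']:
    s=snap(n,n+'8.png');
    for q in ['wheel_1','plunger_top']: print(q,[(np.round(d['point'],4),round(d['p'],2)) for d in robot.landmark_of(q,n)][:3])
print(robot.get_obs()['width'])
a=cv2.imread('pics/top8.png')[150:270,165:325];cv2.imwrite('pics/t8.png',cv2.resize(a,None,fx=5,fy=5,interpolation=cv2.INTER_CUBIC))
a=cv2.imread('pics/scene8.png')[140:260,200:360];cv2.imwrite('pics/s8.png',cv2.resize(a,None,fx=5,fy=5,interpolation=cv2.INTER_CUBIC))
E
```

```text
time: 7.4
tool_pos: [0.5339, 0.1661, 0.1752]
ee_rot: [-1.569, 0.001, 1.291]
wrist_force: [-0.3, 0.3, -0.3]
width: 0.0004
time: 8.02
tool_pos: [0.4094, 0.2024, 0.1759]
ee_rot: [-1.572, -0.0, 1.293]
wrist_force: [0.8, -0.1, -0.5]
width: 0.0238
wheel_1 [(array([0.4971, 0.0131, 0.0006]), 0.63), (array([0.512 , 0.0743, 0.0199]), 0.59)]
plunger_top [(array([0.5359, 0.1635, 0.1502]), 0.52)]
wheel_1 [(array([0.5015, 0.0102, 0.0012]), 0.57)]
plunger_top [(array([0.5351, 0.1715, 0.1467]), 0.7)]
0.02384586795318314
```

View pics/t8.png

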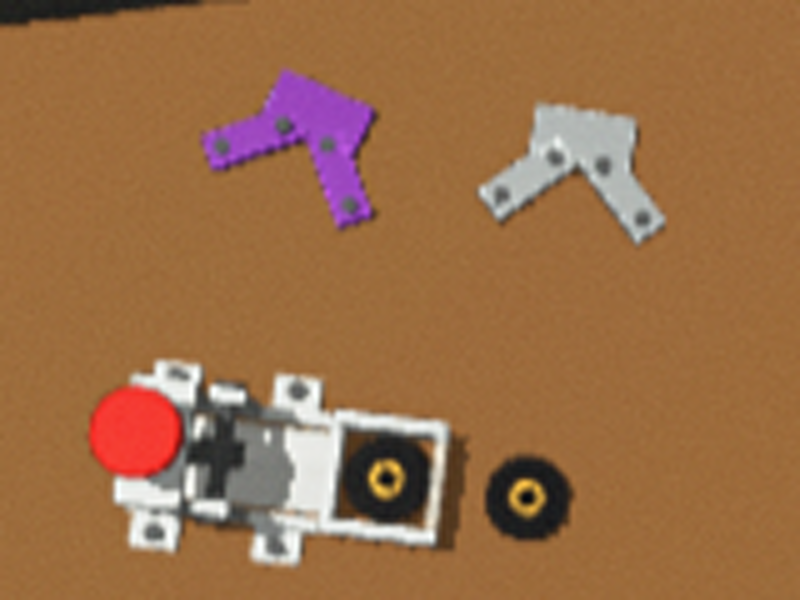

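View pics/s8.png

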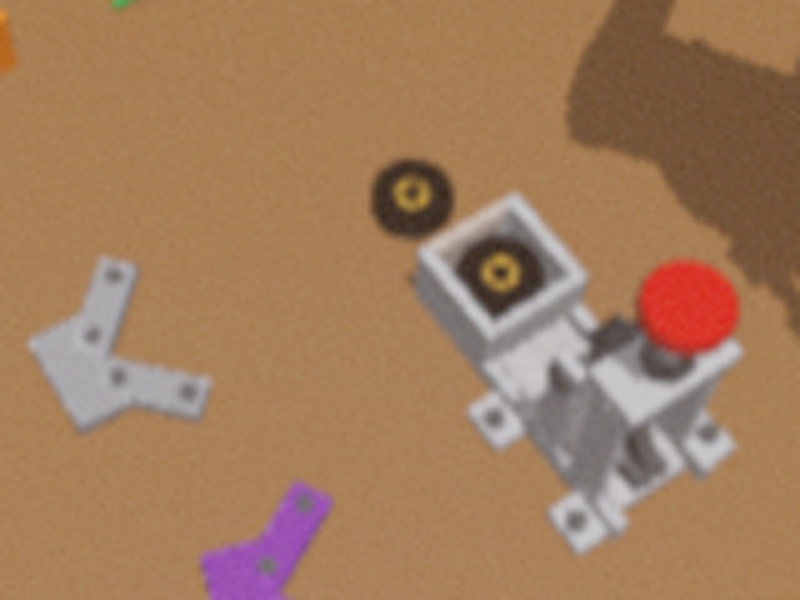

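Run:
```python
from h import *
s=robot.snapshot('top')
w=pix2w(s,(528+.5)/5-.5+165,(497+.5)/5-.5+150,.010)[:2];seat=np.array([.6258,-.0273])
d=seat-w;print('wheel',w,'dist',np.linalg.norm(d),'ang',np.degrees(np.arctan2(d[1],d[0])))
u=d/np.linalg.norm(d);yaw=np.degrees(np.arctan2(u[1],u[0]))+90;print('yaw',yaw)
p=w-u*.050;print(p);rel([*p,.03],yaw)
print(np.array([.5125,.0738]))
```

```text
wheel [0.49660668 0.00884602] dist 0.13415456987015145 ang -15.630686619048387
yaw 74.36931338095161
[0.44845576 0.0223178 ]
t 8.375 pos [0.4103 0.2018 0.1753] shift mm [-161.8  145.3  -86.5] turn deg [-0.02 -0.45 -0.02]
[0.5125 0.0738]
```

```bash
python3 -m creep '[[-40,0,-20,0,-0.4,0,185],[-80,10,-42,0,-0.4,0,185],[-120,40,-64,0,-0.4,0,185],[-162,80,-86,0,-0.4,0,185],[-162,120,-86,0,-0.4,0,185]]';python3 -m creep '[[0,30,0,0,0,0,185],[0,50,0,0,0,0,185],[0,50,0,0,0,0,185]]'
python3 - <<'E'
from h import *
o=robot.get_obs();print(o['tool_pos'],o['ee_rot'],o['width'],o['wrist_force'])
s=snap('wrist','w9.png');cv2.imwrite('pics/w9f.png',cv2.resize(s['color'],(800,600)))
s=snap('scene','scene9.png');a=s['color'][90:210,200:360];cv2.imwrite('pics/s9.png',cv2.resize(a,None,fx=5,fy=5,interpolation=cv2.INTER_CUBIC))
E
```

```text
time: 9.0
tool_pos: [0.4485, 0.0193, 0.0545]
ee_rot: [-1.572, 0.001, 1.292]
wrist_force: [-0.3, 0.4, -0.9]
width: 0.0256
time: 9.38
tool_pos: [0.4459, 0.0224, 0.0037]
ee_rot: [-1.566, 0.001, 1.297]
wrist_force: [-0.6, 0.6, 0.1]
width: 0.0258
[0.4459013  0.02239698 0.00366905] [-1.56624682e+00  8.70186991e-04  1.29741166e+00] 0.025835769023640223 [-0.58155843  0.64651063  0.07529971]
```

View pics/w9f.png

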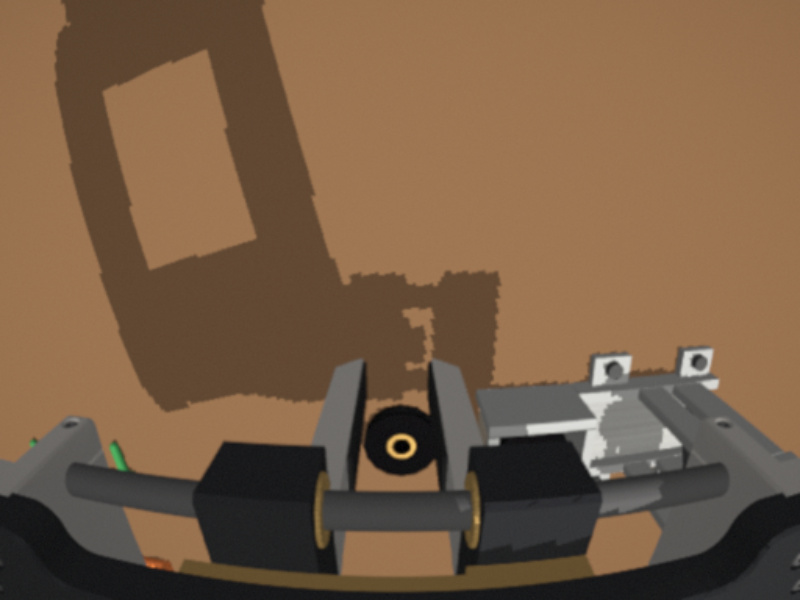

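View pics/s9.png

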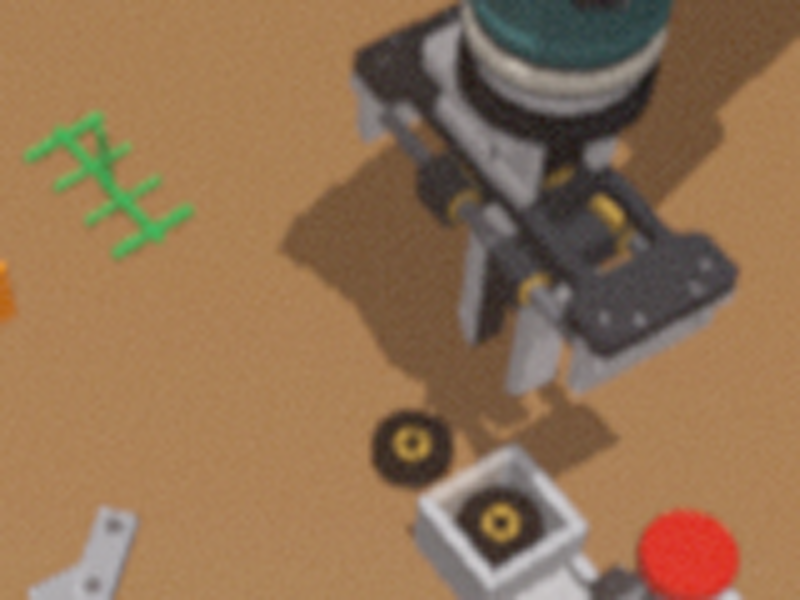

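Run:
```python
from h import *
o=robot.get_obs();s=robot.snapshot('scene');r=R.from_euler('xyz',o['ee_rot'])
f=lambda p:(5*(np.array(w2pix(s,r.apply(np.array(p))+o['tool_pos']))-[200,90])+2).round()
for y in (-.034,-.06,-.08,-.097,-.11): print(y,f([.0885,y,-.0375]),f([.0885,y,.0375]))
print('tips',f([.0125,-.034,-.008]),f([.025,-.034,-.008]),f([.0125,0,-.008]))
rel([.4485,.0223,-.029],74.37)
```

```text
-0.034 [551. 536.] [686. 460.]
-0.06 [559. 507.] [697. 429.]
-0.08 [565. 483.] [706. 404.]
-0.097 [570. 461.] [715. 381.]
-0.11 [574. 444.] [721. 364.]
tips [506. 384.] [522. 404.] [499. 424.]
t 9.525 pos [0.4486 0.0225 0.0067] shift mm [-0.2 35.7  0.1] turn deg [ 0.11 -0.    0.03]
```

```bash
python3 -m creep '[[0,15,0,0,0,0,185],[0,30,0,0,0,0,185],[0,34,0,0,0,0,185],[0,36,0,0,0,0,185],[0,36,0,0,0,0,185]]'
python3 - <<'E'
from h import *
rel([.4485,.0223,-.0315],74.37)
s=snap('scene','scene10.png');a=s['color'][90:210,200:360];cv2.imwrite('pics/s10.png',cv2.resize(a,None,fx=5,fy=5,interpolation=cv2.INTER_CUBIC))
E
```

```text
time: 10.15
tool_pos: [0.4476, 0.0227, -0.0304]
ee_rot: [-1.571, -0.0, 1.298]
wrist_force: [-0.2, -0.6, 0.7]
width: 0.0255
t 10.15 pos [ 0.4476  0.0227 -0.0304] shift mm [-0.1  1.1 -1. ] turn deg [0.01 0.01 0.01]
```

View pics/s10.png

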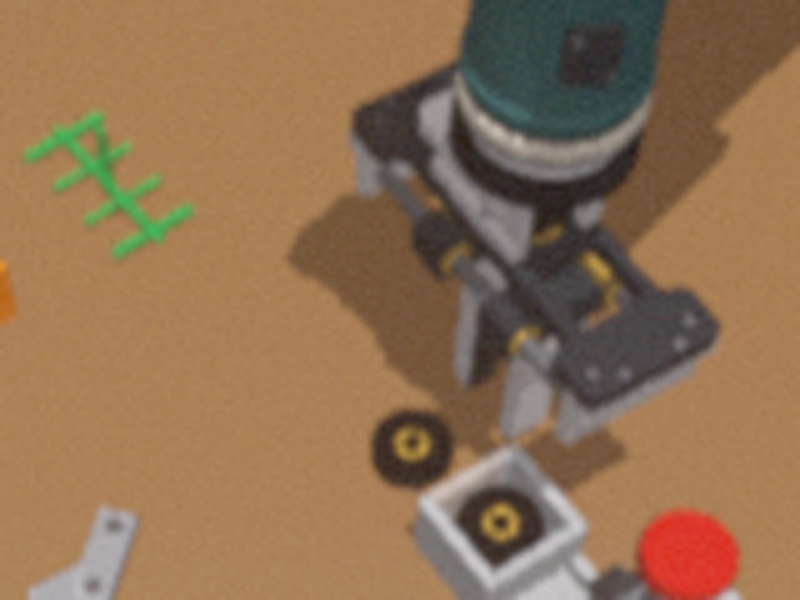

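```bash
python3 -m creep '[[0,0,-8,0,0,0,185],[0,0,-16,0,0,0,185],[0,0,-22,0,0,0,185],[0,0,-28,0,0,0,185],[0,0,-34,0,0,0,185]]'; python3 -m creep '[[0,0,-6,0,0,0,185],[0,0,-12,0,0,0,185],[0,0,-20,0,0,0,185],[0,0,-28,0,0,0,185],[0,0,-36,0,0,0,185]]'
python3 - <<'E'
from h import *
o=robot.get_obs();print(o['tool_pos'],o['ee_rot'],o['width'],o['wrist_force'])
s=snap('wrist','w11.png');cv2.imwrite('pics/w11f.png',cv2.resize(s['color'],(800,600)))
s=snap('scene','scene11.png');a=s['color'][90:210,200:360];cv2.imwrite('pics/s11.png',cv2.resize(a,None,fx=5,fy=5,interpolation=cv2.INTER_CUBIC))
E
```

```text
time: 10.82
tool_pos: [0.4805, 0.0134, -0.0305]
ee_rot: [-1.571, -0.0, 1.298]
wrist_force: [0.2, 0.1, -0.1]
width: 0.0262
time: 11.45
tool_pos: [0.5155, 0.0037, -0.0304]
ee_rot: [-1.571, -0.0, 1.298]
wrist_force: [-0.0, -0.3, -0.9]
width: 0.0257
[ 0.51545266  0.00365352 -0.03043823] [-1.57084978e+00 -9.55914731e-05  1.29813279e+00] 0.02571081871141394 [-0.03272765 -0.327814   -0.87758748]
```

View pics/w11f.png

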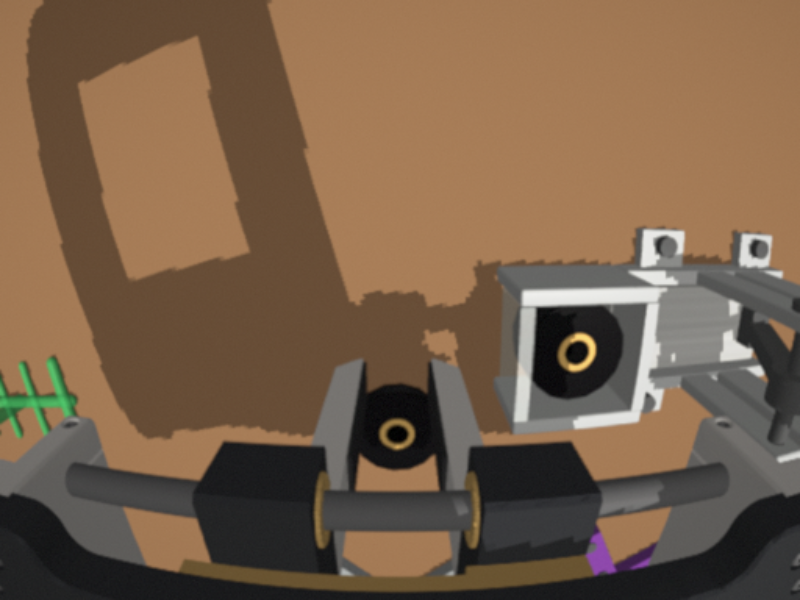

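View pics/s11.png

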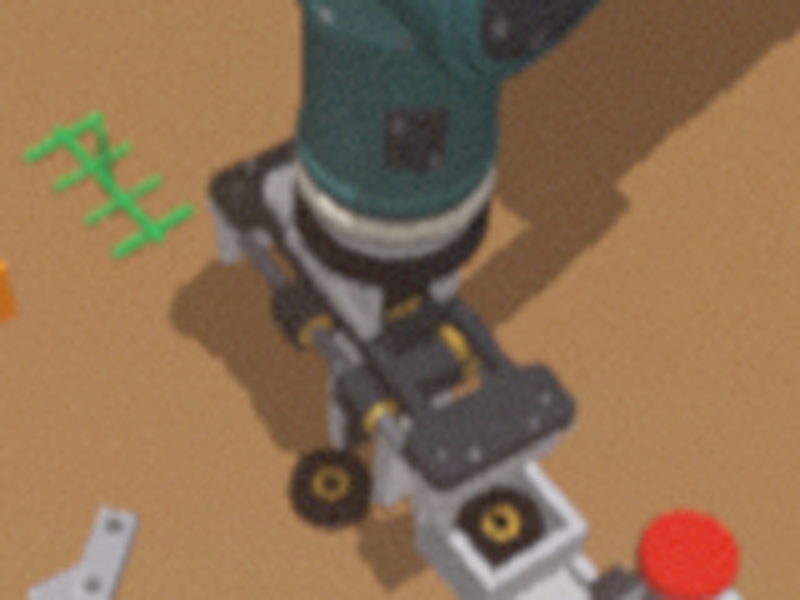

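Run:
```python
from h import *
s=robot.snapshot('scene');o=robot.get_obs();r=R.from_euler('xyz',o['ee_rot'])
w=pix2w(s,(331+.5)/5-.5+200,(484+.5)/5-.5+90,.010);print(w,'in tool',r.inv().apply(w-o['tool_pos'])*1000)
seat=np.array([.6258,-.0273,-.031]);print('seat in tool',r.inv().apply(seat-o['tool_pos'])*1000)
a=cv2.imread('pics/scene8.png');w=pix2w(s,(412+.5)/5-.5+200,(193+.5)/5-.5+140,.010);print('scene meas of exit wheel',w)
# nest apex via scene8: crop px
for q in [(110,357),(135,262),(211,378)]: print(pix2w(s,(q[0]+.5)/5-.5+200,(q[1]+.5)/5-.5+140,.009))
```

```text
[ 0.54000432 -0.0030517   0.01      ] in tool [  0.19623609 -40.43598826 -25.60345216]
seat in tool [-3.79565489e-02  5.67518004e-01 -1.14758014e+02]
scene meas of exit wheel [0.49739394 0.0099944  0.01      ]
[ 0.65397515 -0.03327234  0.009     ]
[ 0.61191385 -0.059871    0.009     ]
[0.63095506 0.007224   0.009     ]
```

```bash
python3 -m creep '[[0,0,-8,0,0,0,185],[0,0,-16,0,0,0,185],[0,0,-24,0,0,0,185],[0,0,-32,0,0,0,185],[0,0,-40,0,0,0,185]]'; python3 -m creep '[[0,0,-8,0,0,0,185],[0,0,-16,0,0,0,185],[0,0,-24,0,0,0,185],[0,0,-32,0,0,0,185],[0,0,-38,0,0,0,185]]'
python3 - <<'E'
from h import *
o=robot.get_obs();print(o['tool_pos'],o['ee_rot'],o['width'],o['wrist_force'])
r=R.from_euler('xyz',o['ee_rot']);seat=np.array([.6258,-.0273,-.031]);print('seat in tool',r.inv().apply(seat-o['tool_pos'])*1000)
s=snap('wrist','w12.png');cv2.imwrite('pics/w12f.png',cv2.resize(s['color'][200:384,150:380],None,fx=3.4,fy=3.2,interpolation=cv2.INTER_CUBIC))
s=snap('scene','scene12.png');a=s['color'][130:250,170:330];cv2.imwrite('pics/s12.png',cv2.resize(a,None,fx=5,fy=5,interpolation=cv2.INTER_CUBIC))
E
```

```text
time: 12.22
tool_pos: [0.554, -0.0071, -0.0304]
ee_rot: [-1.571, -0.0, 1.298]
wrist_force: [0.6, -0.3, -0.5]
width: 0.0258
time: 12.85
tool_pos: [0.5905, -0.0174, -0.0305]
ee_rot: [-1.571, -0.0, 1.298]
wrist_force: [0.1, -0.8, -0.0]
width: 0.026
[ 0.59051115 -0.01736157 -0.03045682] [-1.57079557e+00 -9.39275647e-05  1.29805556e+00] 0.02597857433893746 [ 0.05846619 -0.79676139 -0.01034841]
seat in tool [ -0.06529657   0.54314754 -36.66157291]
```

View pics/w12f.png

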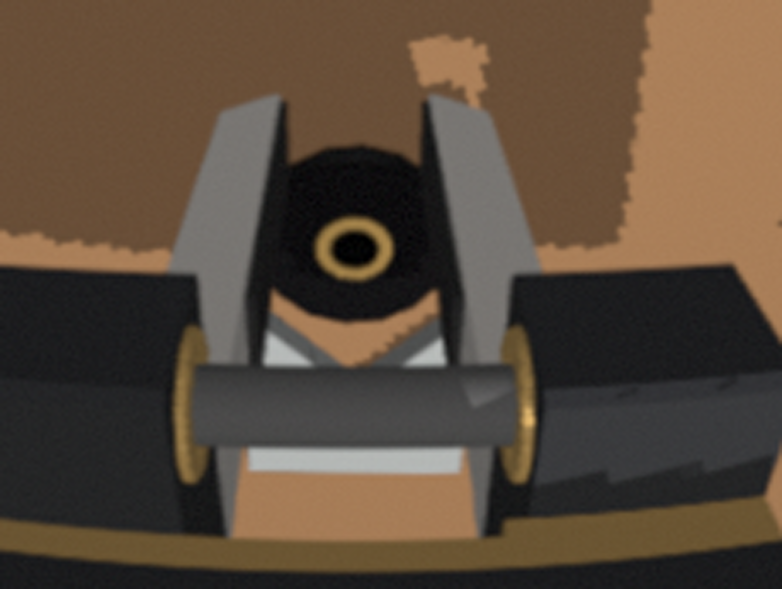

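View pics/s12.png

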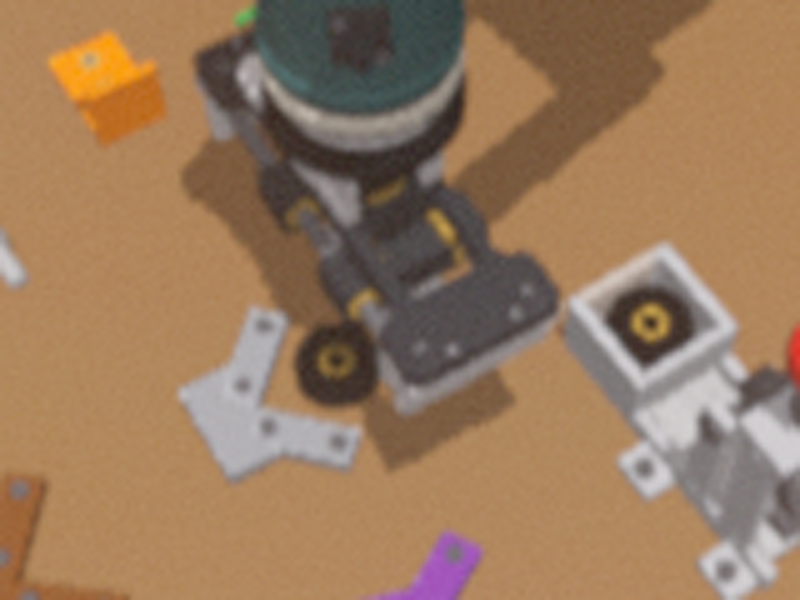

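```bash
python3 -m creep '[[0,0,-3,0,0,0,185],[0,0,-6,0,0,0,185],[0,0,-8,0,0,0,185],[0,0,-10,0,0,0,185],[0,0,-11,0,0,0,185]]';python3 -m creep '[[0,0,-1,0,0,0,185],[0,0,-2,0,0,0,185],[0,0,-2,0,0,0,185]]'
```

```text
time: 13.58
tool_pos: [0.6007, -0.0202, -0.0304]
ee_rot: [-1.571, -0.0, 1.298]
wrist_force: [-0.5, 0.2, -0.2]
width: 0.0258
time: 13.95
tool_pos: [0.6026, -0.0207, -0.0304]
ee_rot: [-1.571, -0.0, 1.298]
wrist_force: [0.2, 0.3, -0.1]
width: 0.026
```

```bash
python3 -m creep '[[0,0,-1,0,0,0,185],[0,0,-2,0,0,0,185],[0,0,-2,0,0,0,185]]';python3 - <<'E'
from h import *
s=snap('scene','scene13.png');a=s['color'][130:250,170:330];cv2.imwrite('pics/s13.png',cv2.resize(a,None,fx=5,fy=5,interpolation=cv2.INTER_CUBIC))
E
```

```text
time: 14.32
tool_pos: [0.6038, -0.0209, -0.0306]
ee_rot: [-1.569, -0.0, 1.298]
wrist_force: [-2.2, 0.5, 1.9]
width: 0.0258
```

View pics/s13.png

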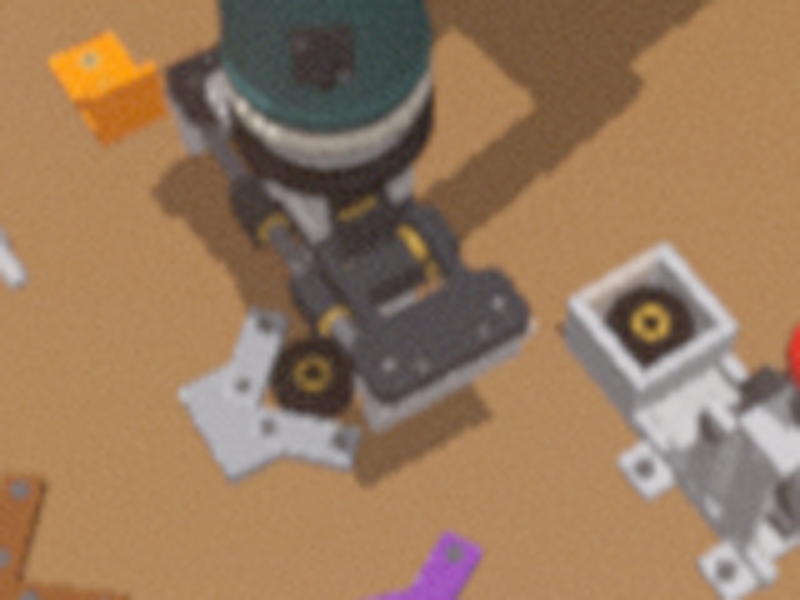

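```bash
python3 -m creep '[[0,0,-1,0,0,0,185],[0,0,-1.5,0,0,0,185],[0,0,-1.5,0,0,0,185]]';python3 - <<'E'
from h import *
s=snap('scene','scene14.png')
for q in ['wheel_1','nest_seat']: print(q,[(np.round(d['point'],4),round(d['p'],2)) for d in robot.landmark_of(q,'scene')][:3])
E
```

```text
time: 14.75
tool_pos: [0.6041, -0.0209, -0.0307]
ee_rot: [-1.567, -0.0, 1.298]
wrist_force: [-5.5, 2.2, 2.9]
width: 0.0256
wheel_1 [(array([0.5113, 0.0747, 0.0203]), 0.68), (array([ 0.6317, -0.0296,  0.    ]), 0.47)]
nest_seat [(array([ 7.497e-01, -4.310e-02,  5.000e-04]), 0.84), (array([ 0.6634,  0.1084, -0.0008]), 0.76), (array([ 0.627 , -0.0268,  0.0027]), 0.75)]
```

```bash
python3 -m creep '[[0,0,3,0,0,0,185],[0,0,10,0,0,0,185],[0,0,25,0,0,0,185],[0,0,45,0,0,0,185],[0,0,45,0,0,0,185]]';python3 -m creep '[[0,-50,0,0,0,0,185],[0,-110,0,0,0,0,185],[0,-170,20,0,0,0,185],[0,-200,80,0,0,0,185],[0,-200,140,0,0,0,185]]';python3 - <<'E'
from h import *
print(robot.get_obs()['wrist_force'])
for n in ['top','scene']:
    s=snap(n,n+'15.png')
    for q in ['wheel_1','plunger_top','plug_gauge','bracket','sprue_runner']: print(q,[(np.round(d['point'],4),round(d['p'],2)) for d in robot.landmark_of(q,n)][:3])
a=cv2.imread('pics/top15.png')[160:205,250:310];cv2.imwrite('pics/t15.png',cv2.resize(a,None,fx=13,fy=13,interpolation=cv2.INTER_CUBIC))
a=cv2.imread('pics/scene15.png')[130:250,180:340];cv2.imwrite('pics/s15.png',cv2.resize(a,None,fx=5,fy=5,interpolation=cv2.INTER_CUBIC))
E
```

```text
time: 15.52
tool_pos: [0.5621, -0.0095, -0.0303]
ee_rot: [-1.572, 0.0, 1.298]
wrist_force: [0.3, 0.3, 0.2]
width: 0.0256
time: 16.15
tool_pos: [0.4317, 0.0273, 0.1735]
ee_rot: [-1.579, -0.002, 1.297]
wrist_force: [-0.8, 0.6, -0.3]
width: 0.026
[-0.81710913  0.55903253 -0.29841246]
wheel_1 [(array([0.5127, 0.0754, 0.0185]), 0.67), (array([ 0.629 , -0.0249,  0.0007]), 0.63)]
plunger_top [(array([0.5334, 0.1629, 0.1512]), 0.83), (array([ 0.6259, -0.0283, -0.0009]), 0.75)]
plug_gauge [(array([ 0.6734, -0.2125, -0.0022]), 0.75)]
bracket [(array([ 0.5775, -0.2205, -0.0029]), 0.75)]
sprue_runner [(array([ 0.4818, -0.2123,  0.0025]), 0.85)]
wheel_1 [(array([ 0.627 , -0.0269,  0.0022]), 0.82), (array([0.5127, 0.0749, 0.0211]), 0.5)]
plunger_top [(array([0.5355, 0.1684, 0.1464]), 0.53)]
plug_gauge [(array([ 6.739e-01, -2.118e-01,  4.000e-04]), 0.68)]
bracket [(array([ 5.812e-01, -2.194e-01,  1.000e-04]), 0.55), (array([0.5122, 0.0768, 0.0176]), 0.43)]
sprue_runner [(array([ 0.478 , -0.2119, -0.0032]), 0.75)]
```

View pics/t15.png

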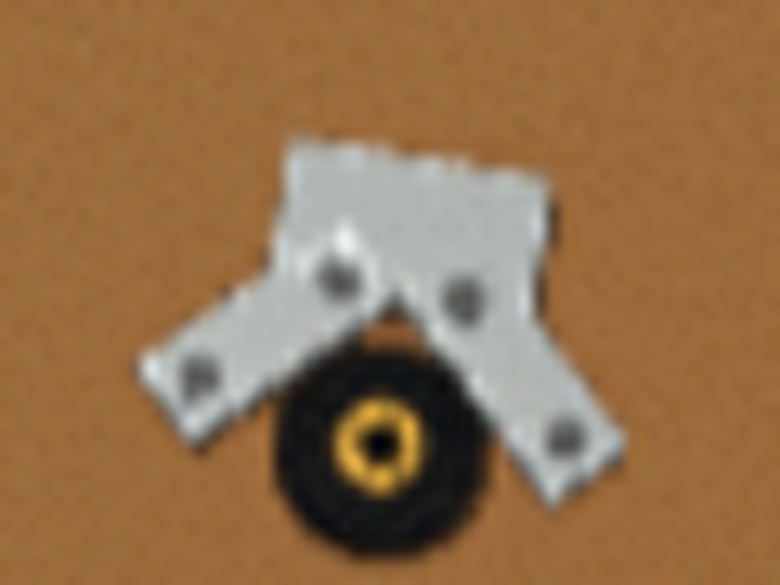

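View pics/s15.png

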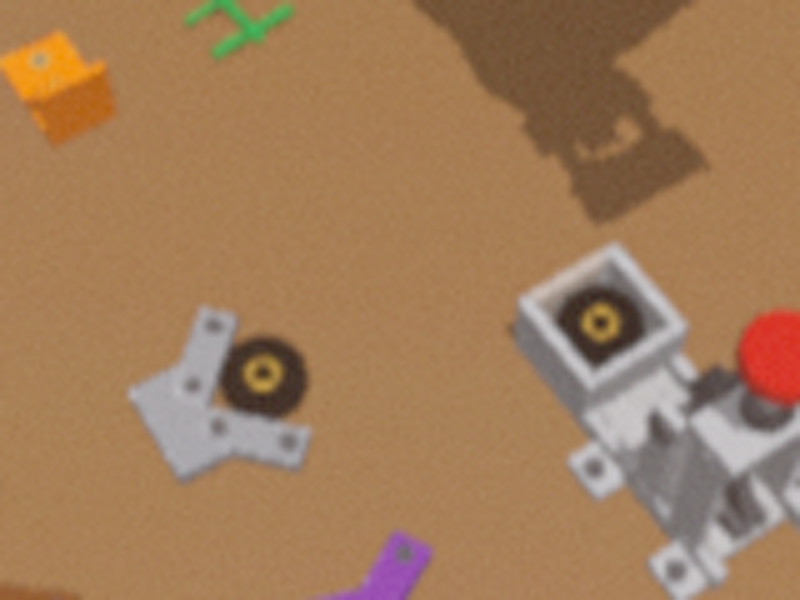

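Run:
```python
from h import *
s=robot.snapshot('top');f=lambda x,z:pix2w(s,(x[0]+.5)/13-.5+250,(x[1]+.5)/13-.5+160,z)[:2]
A,B,C=[f(x,.009) for x in [(397,297),(195,445),(552,505)]]
w=f((380,447),.010);print(w,w-np.array([.6258,-.0273]))
for E in (B,C):
    e=(E-A)/np.linalg.norm(E-A);v=w-A;print('dist to face mm',1000*abs(e[0]*v[1]-e[1]*v[0]))
```

```text
[ 0.62487005 -0.0279969 ] [-0.00092995 -0.0006969 ]
dist to face mm 21.020877862750044
dist to face mm 19.647290372193467
```

The wheel centre is about 1 mm from the seat and 20 to 21 mm from both faces. I'm handing in.

```bash
python3 -c "
from bench import robot
o=robot.get_obs();print(o['time'],o['qvel']);print(robot.close_job())"
```

```text
16.8 [ 0.0004373  -0.00705722  0.00629097 -0.00015535  0.00172004  0.00224028]
the job is handed in; nothing more can be done
None
```

I drew one wheel and left it seated in the grey steel V nest. I handed the job in at 16.8 s of the 48 s allowed; no verdict is reported.

- **Stroke:** I pressed the plunger once, about 25 mm down to its end stop, then released it. It came back up and one wheel was out.
- **Slide:** I pushed the wheel flat along the bench with two fingertips set 26 mm apart. It stopped against the nest at about 6 N, and I backed the fingers away.
- **Last checks:** In the top picture, the wheel centre is about 1.2 mm from the seat and 21.0 and 19.6 mm from the two faces (nominal 20 mm). The plunger is up, wheels still show in the magazine, and the arm is clear with no contact force. The network positions of the plug gauge, bracket and sprue runner are unchanged within its error.
- **Disagreements:**
  - The real fingertips ended about 34 mm short of the reported TCP. The pictures and the force when touching the plunger cap agreed on this, so I set heights by contact.
  - Some network positions were wrong or a few mm off, including one "plunger" reported at the seated wheel. I relied on the picture measurements there.

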